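Close up the reagent case: flap down, then lid

TASK

Close up the open reagent case on the lab bench, pushing with the fingertips or the outside of the fingers only: first fold the upright white flap all the way down over the vials, and only then swing the case's lid over and press it fully shut. Do not pick up or shift the vials or anything else on the bench, and finish clear of everything.

Things in the scene. Friction and masses are not known exactly. Their poses are not given: they have to be found in the camera images.
- case: Open grey plastic case fixed to the bench, 200 mm along its x, 160 mm along its y, rim 85 mm high, walls 6 mm. Origin: centre of its underside, z up. The flap is hinged along the -y wall, the lid along the +y wall; both hinges run along x. Vials stand in the -y half (tops 54 mm high), fixed contents in the +y half (up to 57 mm). An upright flap blocks the lid.
- flap (a joint): Angle of the white retaining flap, rad: 0 = folded fully down, lying flat inside the case over the vials with its upper face 69 mm above the bench; about 1.57 = upright; limit 1.9. It starts upright, between 1.40 and 1.60. A stiff friction hinge: it stays where it is left and moves under at most about 1.5 N near its free edge.
- flap_hinge (a point): Middle of the flap's hinge line, at (0, -69 mm, 66 mm) in the case's frame. Its attitude turns with the flap: y runs from the hinge to the free edge, z is the normal of the outer face (the face that is on top when folded down, and looks away from the case while upright), x is along the hinge.
- flap_edge (a point): Middle of the flap's free edge, 85 mm from the hinge line. The flap is a plain white plate 176 mm along the hinge, 85 mm from the hinge to the edge, 6 mm thick (the hinge line lies in the mid-plane, so the outer face is 3 mm from it).
- lid (a joint): Angle of the lid, rad: 0 = fully shut on the rim, its outer (top) face then 100 mm above the bench; 1.57 = upright; limit 1.95. It starts open, between 1.60 and 1.85, leaning slightly outwards. A stiff friction hinge: it stays where it is left and moves under at most about 4 N at 120 mm from the hinge; it must be pushed all the way to shut.
- lid_hinge (a point): Middle of the lid's hinge line, at (0, +80 mm, 85 mm) in the case's frame. Its attitude turns with the lid: -y runs from the hinge to the free edge, z is the normal of the outer face (on top when shut, looks away from the case while open).
- lid_edge (a point): Middle of the lid's free edge, 160 mm from the hinge line, half-way through the lid's thickness. The lid is a shallow grey tray 200 mm along the hinge and 160 mm from hinge to edge; the outer face lies 15 mm above the hinge line's plane (measured shut). Standing open its edge is about 245 mm above the bench.
- vial_a_mid (a point): Loose amber vial, 22 mm across and 46 mm high with a white cap, standing in a socket of the case. Point at its centre. Leave it.
- vial_b_mid (a point): A second such vial in the case. Leave it.
- vial_c_mid (a point): A third such vial in the case. Leave it.
- vial_d_mid (a point): A vial of the same kind standing on the bench close beside the case's -x end. Point at its centre. Leave it.
- water_mid (a point): Clear water bottle with a green cap, 62 mm across, 200 mm high, loose, standing beside the case's +x end. Point at its centre. Leave it.
- scale_mid (a point): Flat pocket scale, 75 x 120 x 19 mm, loose, lying to the robot's right. Point at its centre. Leave it.
- tipbox_mid (a point): Pipette tip box, 87 x 122 mm, 65 mm high, loose, to the robot's right. Point about its centre. Leave it.
- plate_mid (a point): White plate, 150 mm across, 18 mm high, loose, to the robot's left. Point at its centre. Leave it.

How it is judged:
On the way, in this order (a step that is already met when the one before it is completed fails the run):
1. the flap is folded fully down while the lid still stands open (value of joint flap below 0.08 rad and value of joint lid above 1.2 rad), for 0.2 s.
2. the lid is fully shut over the flap (value of joint lid below 0.05 rad and value of joint flap below 0.08 rad), for 0.2 s.
At the end, for the whole second after the job is handed in: The flap lies down (within 0.08 rad) and the lid is shut over it (within 0.05 rad) and at rest; the three vials in the case are within 20 mm, and the other loose things on the bench within 30 mm, of where they stood (all of step 2 and velocity of joint lid between -0.05 and 0.05 rad/s and distance of each of vial_a_mid, vial_b_mid, vial_c_mid from where it was at the start of the episode below 0.02 m and distance of each of vial_d_mid, water_mid, scale_mid, tipbox_mid, plate_mid from where it was at the start of the episode below 0.03 m); the robot touches nothing.
It fails at once if the lid is swung down before the flap is folded down (value of joint lid below 1 rad and value of joint flap above 0.12 rad).
It fails at once if a vial in the case is lifted or taken out (distance of any of vial_a_mid, vial_b_mid, vial_c_mid from where it was at the start of the episode above 0.02 m).
It fails at once if something else on the bench is lifted, knocked or shifted by more than 30 mm (distance of any of vial_d_mid, water_mid, scale_mid, tipbox_mid, plate_mid from where it was at the start of the episode above 0.03 m).
It also fails if it takes over 67 s, if anything falls off the work surface, if the arm or the gripper's body presses on something with over 40 N, if the wrist force passes 120 N, or if a joint passes its speed limit or range.

ROBOT

A 6-joint arm with a two-finger parallel gripper is mounted at the origin on the work surface. World frame = base frame: x ahead of the robot, y to its left, z up, the work surface at z = 0. Lengths are in m, angles in rad, forces in N, time in s.
With the tool pointing down it reaches from about 0.35 to 0.975 m from the base axis. Payload 4.9 kg.
Tool frame: the origin (TCP) lies at the very end of the fingers, on their centre line; the grasp point (between the pads) lies 19 mm behind it; z points along the fingers, y is the line along which they close (so a half turn about z gives the same grasp; the last joint's range is limited). The gripper opens to 85 mm and grips with 20 to 120 N. Pads are 22 mm wide; open, the fingers measure 114 mm over their backs; the gripper's body (76 mm by 85 mm) begins 54 mm behind the grasp point. The pads swing forward as they close: fully open they stand 13 mm farther back than shut.
Start: joints at [1.083, 0.053, 1.613, -0, 1.476, -0.119], TCP at [0.225, 0.583, 0.21] pointing down, gripper open.
Joint ranges: [-3.01, 3.01], [-1.01, 2.22], [0.06, 2.58], [-1.02, 4.17], [0.09, 2.62], [-3.14, 3.14]. Speed limits (rad/s): [2.57, 2.57, 3.14, 3.14, 3.14, 3.14].

INTERFACE

Orientations are given as a unit quaternion [w, x, y, z].
In Python, from plant import manip gives the robot as it stands.
- The arm moves only by the tool move_arm, never from a script. Its argument "plan" is a list that holds one entry, the list of rows, each a list of 7 numbers: the shift along the tool's x, y, z as a fraction of full scale, then the turn, a rotation vector about the tool's x, y, z as a fraction of full scale, then the closure, from 0 (fully open) to 1 (shut). In form: [[[dx, dy, dz, wx, wy, wz, fingers], ...]]. A call has exactly 10 rows; each row shifts and turns the commanded pose from where the row before left it, along the tool's axes as they then stand; what a row does not reach is not made up. Full scale, the value 1, is 0.12 m for a shift and 0.15 rad for a turn. A row lasts 1/8 s, in which the tool goes at most 62.5 mm and 10.7 degrees, less where a joint would pass 70% of its speed; a pose out of reach is approached as far as the arm can. A call with a number of a shift or a turn outside -1 to 1 is refused whole. A call with a gripper value outside its range is refused whole. The fingers move at their own pace and stop on an object; the grip force is fixed at half the most. Time passes only in rows, so rows that do not move let the fingers close, or fill a call up. It gives the time, the measured TCP pose, the force, the opening and the grip force at its end, in the units of the state.
- manip.state(): the state, without advancing time (a new reading comes with each control period).
- manip.grab_frame(name): name is "scene" or "top" or "wrist"; returns a dict with "pixels" (400x640x3 uint8, blue, green, red), "depth" (400x640 float32, m along the optical axis (not along the pixel's ray), 0 where there is no reading), "vfov" (degrees; the focal length in pixels is half the picture's height over the tangent of half this angle, whatever the lens; pixels are square), "cx", "cy" (the principal point, pixels), "dist_coeffs" ([k1, k2, p1, p2, k3] as OpenCV has them; the pictures are not rectified), "view" (4x4, takes a point from world to camera coordinates). Camera axes: x right, y down, z forward; pixel columns grow to the right and rows downward; lengths in m; the calibration is good to about 2 mm. A picture is of the moment at which its call begins.
- manip.job_done(): hands the job in; it is judged then, once.
The state is a dict: "time": time; "joint_pos": joint angles; "joint_vel": joint speeds; "joint_efforts": joint torques, N m; "tool_pos": TCP position; "tool_rot": TCP orientation; "contact_force": force on the tool from outside, world axes, zero at the start; "ft_torque": the same for the moment, N m; "gripper_width": opening from 0.0 (shut) to 1.0 (fully open); "grasp_force": force on a finger pad.
Only numpy, scipy, OpenCV 4.12 (cv2) and the standard library are available. Lean on these libraries where they do the work, as an engineer would, in place of code of your own. Each camera call takes 0.05 s, during which the arm holds its last target. There are 200 camera calls.

## Working session

There is one attempt and no reset: what is moved stays moved. The work goes in short steps, Python scripts to look and compute and a tool call to move; the robot and the scene stay as the last step left them, time stands still between calls to the robot, and variables do not carry over. Pictures are saved under pics/ and viewed, at most 10 in all, crops included, and the job is handed in when it is done.

Besides the shell and the picture viewer there is one more tool, called after "Request:" as a command line: name --argument value ..., lists and objects as JSON in quotes. move_arm: Moves the arm, as the interface text tells. Its arguments: {"type":"object","properties":{"plan":{"type":"array"}},"required":["plan"]}

```bash
mkdir -p pics
cat > h.py <<'E'
import numpy as np, cv2
from plant import manip
def grab(n):
    f=manip.grab_frame(n); h,w=f["depth"].shape
    fl=h/2/np.tan(np.radians(f["vfov"])/2)
    K=np.array([[fl,0,f["cx"]],[0,fl,f["cy"]],[0,0,1]]); f["K"]=K
    return f
def world(f,uv,depth=None):
    uv=np.atleast_2d(np.array(uv,float)); 
    r=cv2.undistortPoints(uv.reshape(-1,1,2),f["K"],np.array(f["dist_coeffs"],float)).reshape(-1,2)
    if depth is None: depth=np.array([f["depth"][int(v),int(u)] for u,v in uv])
    pc=np.c_[r,np.ones(len(r))]*np.asarray(depth).reshape(-1,1)
    V=np.array(f["view"]); return (pc-V[:3,3])@V[:3,:3]
def cloud(f):
    h,w=f["depth"].shape
    u,v=np.meshgrid(np.arange(w),np.arange(h))
    P=world(f,np.c_[u.ravel(),v.ravel()],f["depth"].ravel()).reshape(h,w,3)
    P[f["depth"]==0]=np.nan
    return P
E
python3 - <<'E'
from h import *
for n in("scene","top"):
    f=grab(n); cv2.imwrite(f"pics/{n}0.png",f["pixels"]); print(n,np.round(f["view"],3).tolist(),f["vfov"],f["dist_coeffs"])
    np.save(n+"0.npy",cloud(f))
s=manip.state();print(s)
E
```

```text
scene [[-0.763, 0.647, -0.016, 0.41], [0.505, 0.58, -0.639, -0.213], [-0.404, -0.495, -0.769, 1.478], [0.0, 0.0, 0.0, 1.0]] 42.80330271551699 [0.02947528 0.         0.         0.         0.        ]
top [[0.045, -0.999, -0.006, -0.022], [-0.973, -0.042, -0.226, 0.536], [0.225, 0.016, -0.974, 1.102], [0.0, 0.0, 0.0, 1.0]] 55.42125232073091 [-0.05976678  0.          0.          0.          0.        ]
{'time': 0.1, 'joint_pos': array([ 1.08298759e+00,  5.33233036e-02,  1.61419283e+00,  3.70543276e-05,
        1.47603397e+00, -1.18964847e-01]), 'joint_vel': array([ 3.04624986e-04, -1.23438489e-03, -1.95664530e-04,  5.05104448e-05,
        7.73030547e-04,  2.81272627e-04]), 'joint_efforts': array([ 4.01926254e-04, -3.94904959e+01, -3.71363068e+01, -1.02027755e-04,
        3.89794295e-03,  6.42010818e-06]), 'tool_pos': array([0.22500726, 0.58241739, 0.20834431]), 'tool_rot': array([-3.09997712e-04,  1.83379963e-01,  9.83041622e-01, -9.28515834e-04]), 'contact_force': array([-0.24676272,  0.44454633, -0.92785505]), 'ft_torque': array([-0.01578895, -0.00029358,  0.01173286]), 'grasp_force': 0.0, 'gripper_width': 0.9986746793739167}
```

View pics/scene0.png

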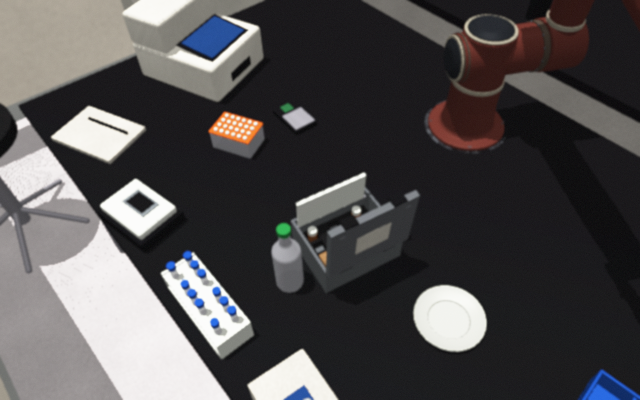

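View pics/top0.png

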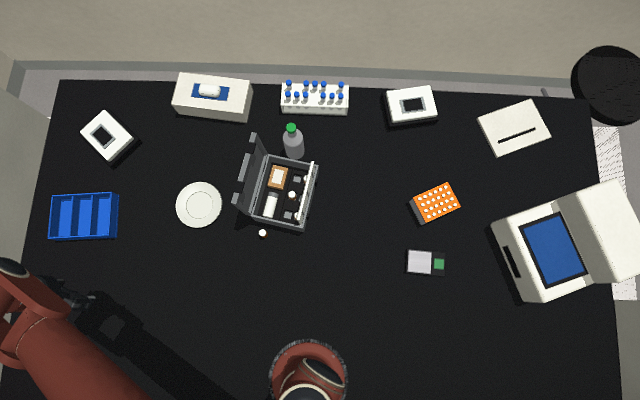

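The scene shows the case open with its flap (top view, about (308,190)) to the robot's right and its lid (about (252,175)) to the left. The bottle is at the far end (292,142) and the bench vial at the near end (262,233). Next I'll fit the case pose from depth.

Run:
```python
from h import *
T=np.load("top0.npy");S=np.load("scene0.npy")
im=cv2.imread("pics/top0.png");ims=cv2.imread("pics/scene0.png")
print("bench z",np.nanmedian(T[250:300,150:220,2]),np.nanmedian(S[300:350,330:400,2]))
def flat(P): return P.reshape(-1,3)
# region: around case
c=T[120:240,225:330].reshape(-1,3); c=c[~np.isnan(c).any(1)]
rim=c[(abs(c[:,2]-.085)<.004)]
print("rim n",len(rim),rim[:,:2].min(0),rim[:,:2].max(0))
r=cv2.minAreaRect((rim[:,:2]*1000).astype(np.float32)); print("rimrect",r)
# scene flap: white pixels
def whiteplane(P,img,sl,lo,hi):
    p=P[sl].reshape(-1,3);g=img[sl].reshape(-1,3).astype(int)
    m=(g.min(1)>140)&(p[:,2]>lo)&(p[:,2]<hi); return p[m]
fp=whiteplane(S,ims,np.s_[170:230,290:372],.075,.2)
m=fp.mean(0);u,s,vt=np.linalg.svd(fp-m); print("flap scene",len(fp),m,vt[2],s/np.sqrt(len(fp)),fp.min(0),fp.max(0))
ft=whiteplane(T,im,np.s_[158:225,295:318],.1,.2)
m=ft.mean(0);u,s,vt=np.linalg.svd(ft-m);print("flap top",len(ft),m,vt[0],ft.min(0),ft.max(0))
# lid outer face in scene
l=S[190:290,325:420].reshape(-1,3); l=l[(l[:,2]>.12)&(l[:,2]<.24)]
for k in range(4):
    m=np.median(l,0) if k==0 else l.mean(0);u,s,vt=np.linalg.svd(l-m,full_matrices=False); d=abs((l-m)@vt[2]); l=l[d<(.02,.01,.005,.005)[k]]
print("lid",len(l),m,vt[2],vt[0],l.min(0),l.max(0))
# bench objs
for n,(a,b) in dict(viald=(262,232),bottle=(291,128)).items(): print(n,T[b-2:b+3,a-2:a+3].reshape(-1,3).round(3)[::6].tolist())
```

```text
bench z 0.00048176360195403655 -0.0008893227620433017
rim n 554 [ 0.43422362 -0.00279484] [0.69487061 0.19839189]
rimrect ((574.4967041015625, 93.5795669555664), (170.3662872314453, 254.11485290527344), 79.28007507324219)
flap scene 306 [0.53840443 0.03093599 0.14863326] [-0.00620451 -0.02704926 -0.99961485] [0.05103152 0.00276993 0.0022021 ] [0.45096347 0.00881678 0.14187036] [0.62284667 0.05080896 0.15386797]
flap top 178 [0.53165364 0.02935007 0.15017963] [-9.82070984e-01  1.88510382e-01  6.47268484e-04] [0.44887406 0.01087553 0.13041406] [0.62070967 0.04822617 0.15646316]
lid 1202 [0.57228626 0.19360734 0.18385396] [ 0.18709138  0.98040126 -0.06172675] [ 0.98202935 -0.18824865 -0.01344615] [0.46844565 0.16945733 0.15066673] [0.66603953 0.21470488 0.21210094]
viald [[0.429, 0.165, 0.044], [0.426, 0.162, 0.042], [0.422, 0.158, 0.047], [nan, nan, nan], [0.416, 0.152, 0.047]]
bottle [[0.705, 0.082, 0.199], [0.701, 0.079, 0.201], [0.699, 0.076, 0.199], [0.696, 0.073, 0.199], [0.692, 0.07, 0.203]]
```

Request:
move_arm --plan '[[[0, 0, -0.42, 0, 0, -0.4, 1], [0, 0, -0.42, 0, 0, -0.4, 1], [0, 0, -0.42, 0, 0, -0.4, 1], [-0.24, -0.32, 0, 0, 0, 0, 1], [-0.24, -0.32, 0, 0, 0, 0, 1], [-0.24, -0.32, 0, 0, 0, 0, 1], [-0.24, -0.32, 0, 0, 0, 0, 1], [-0.24, -0.32, 0, 0, 0, 0, 1], [-0.24, -0.32, 0, 0, 0, 0, 1], [-0.24, -0.32, 0, 0, 0, 0, 1]]]'

```text
time: 1.35
tool_pos: [0.3731, 0.2796, 0.3602]
tool_rot: [-0.0, 0.094, 0.996, -0.0]
contact_force: [0.6, -0.0, 1.4]
gripper_width: -0.001
grasp_force: 0.0
```

```bash
cat >> h.py <<'E'
from scipy.spatial.transform import Rotation as Ro
C=np.array([.5483,.0953,0]); YAW=np.array([[.982,-.188,0],[.188,.982,0],[0,0,1]]) # rows: case axes
def where():
    s=manip.state(); p=YAW@(s["tool_pos"]-C); q=s["tool_rot"]
    R=YAW@Ro.from_quat([q[1],q[2],q[3],q[0]]).as_matrix()
    print("t",round(s["time"],2),"case mm",(p*1e3).round(1),"F case",(YAW@s["contact_force"]).round(2),"w",round(s["gripper_width"],3)); print(R.round(3).tolist(), s["joint_pos"].round(2))
E
python3 -c "from h import *; where()"
```

```text
t 1.35 case mm [-206.7  148.   360.2] F case [0.64 0.08 1.38] w -0.001
[[-1.0, -0.001, -0.0], [-0.001, 1.0, -0.0], [0.0, -0.0, -1.0]] [ 0.48 -0.38  1.75 -0.    1.77 -0.9 ]
```

Request:
move_arm --plan '[[[-0.215, -0.275, 0, 0, 0, 0, 1], [-0.215, -0.275, 0, 0, 0, 0, 1], [-0.215, -0.275, 0, 0, 0, 0, 1], [-0.215, -0.275, 0, 0, 0, 0, 1], [-0.215, -0.275, 0, 0, 0, 0, 1], [-0.215, -0.275, 0, 0, 0, 0, 1], [-0.215, -0.275, 0, 0, 0, 0, 1], [-0.215, -0.275, 0, 0, 0, 0, 1], [0, 0, 0.4, 0, 0, 0, 1], [0, 0, 0.4, 0, 0, 0, 1]]]'

```text
time: 2.6
tool_pos: [0.5263, -0.0177, 0.2635]
tool_rot: [0.0, 0.095, 0.995, -0.0]
contact_force: [0.1, -0.4, -0.2]
gripper_width: 0.001
grasp_force: 0.0
```

Run:
```python
from h import *
where()
a=grab("top");b=grab("wrist")
cv2.imwrite("pics/c1.png",np.vstack([cv2.resize(a["pixels"][100:260,200:360],(480,480))[:300],cv2.resize(b["pixels"],(480,300))]))
```

```text
t 2.6 case mm [  -0.4 -115.1  263.5] F case [ 0.12 -0.35 -0.16] w 0.001
[[-1.0, 0.001, 0.001], [0.001, 1.0, 0.0], [-0.001, 0.0, -1.0]] [-0.17 -0.21  1.77  0.    1.58 -1.56]
```

View pics/c1.png

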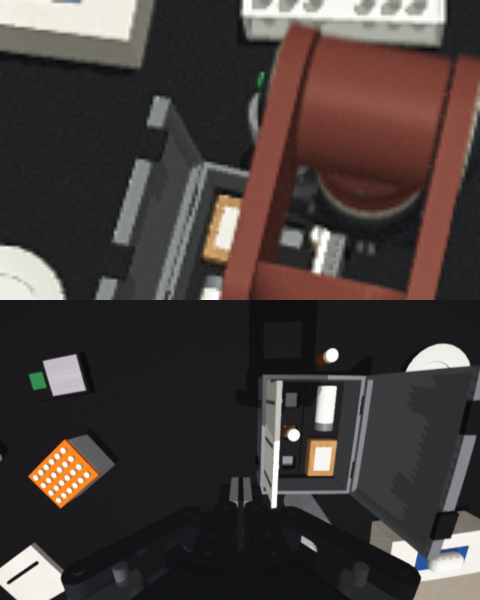

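The wrist view shows the closed fingertips at about (240,490), clear to the left of the flap at about (275,440). The lid is open and the space outside the flap is free, so I'll go down and push along the flap's arc.

Request:
move_arm --plan '[[[0, 0, 0.37, 0, 0, 0, 1], [0, 0, 0.37, 0, 0, 0, 1], [0, 0, 0.37, 0, 0, 0, 1], [0, 0.19, 0, 0, 0, 0, 1], [0, 0.087, 0.006, 0, 0, 0, 1], [0, 0.087, 0.006, 0, 0, 0, 1], [0, 0.087, 0.006, 0, 0, 0, 1], [0, 0.087, 0.006, 0, 0, 0, 1], [0, 0.06, 0.043, 0, 0, 0, 1], [0, 0.06, 0.043, 0, 0, 0, 1]]]'

```text
time: 3.95
tool_pos: [0.5408, 0.061, 0.1178]
tool_rot: [-0.0, 0.094, 0.996, -0.0]
contact_force: [-0.8, 0.2, -0.3]
gripper_width: -0.001
grasp_force: 0.0
```

Run:
```python
from h import *
where()
a=grab("scene");b=grab("wrist")
cv2.imwrite("pics/c2.png",np.hstack([cv2.resize(a["pixels"][140:300,250:450],(500,400)),cv2.resize(b["pixels"][180:400,200:500],(300,220*1)).repeat(1,0)[:220] if 0 else cv2.resize(b["pixels"][100:400,220:445],(300,400))]))
```

```text
t 3.95 case mm [ -0.9 -35.1 117.8] F case [-0.78  0.06 -0.33] w -0.001
[[-1.0, -0.0, -0.0], [-0.0, 1.0, -0.0], [0.0, -0.0, -1.0]] [-0.02 -0.06  1.89 -0.    1.32 -1.41]
```

View pics/c2.png

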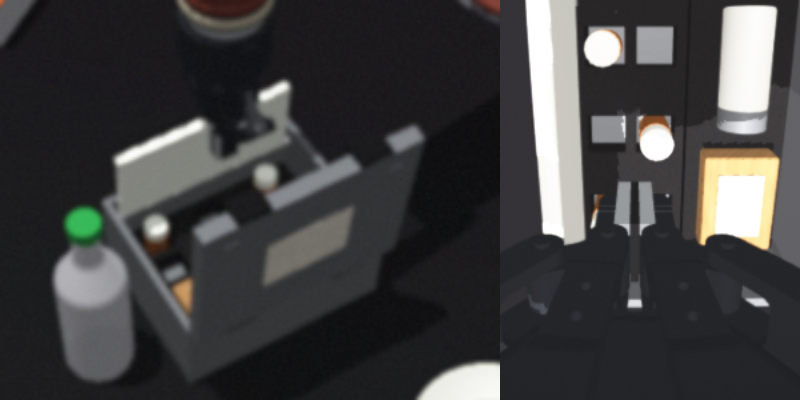

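The picture shows the flap still upright (left crop, about (200,135)), with the fingers on its inner side. The fingertips got past it with almost no force, so I need to measure the flap and the real fingertip height.

Run:
```python
from h import *
for n in("scene","wrist"):
    f=grab(n);P=cloud(f);g=f["pixels"].astype(int)
    Q=(P-C)@YAW.T; np.save(n+"2.npy",Q); cv2.imwrite(f"pics/raw_{n}2.png",f["pixels"])
    x,y,z=Q[...,0],Q[...,1],Q[...,2]
    m=(g.min(2)>110)&(abs(x)<.095)&(y<-.03)&(y>-.11)&(z>.06)&(z<.2)
    p=Q[m]*1e3;print(n,"flap n",len(p))
    for lo in range(70,160,10):
        q=p[(p[:,2]>=lo)&(p[:,2]<lo+10)]
        if len(q)>5: print(lo,len(q),"y",np.percentile(q[:,1],[5,50,95]).round(1),"x",np.percentile(q[:,0],[2,98]).round(0))
    m=(g.max(2)<110)&(abs(x)<.03)&(y>-.07)&(y<.0)&(z>.095)&(z<.2)
    p=Q[m]*1e3;print("finger",len(p), p.min(0).round(0) if len(p) else 0, p.max(0).round(0) if len(p) else 0)
    for lo in range(95,200,10):
        q=p[(p[:,2]>=lo)&(p[:,2]<lo+10)]
        if len(q)>3: print(lo,len(q),"y",np.percentile(q[:,1],[5,50,95]).round(1),"x",np.percentile(q[:,0],[5,95]).round(0))
```

```text
scene flap n 1188
70 153 y [-68.3 -65.8 -64.1] x [-84.  88.]
80 162 y [-73.3 -65.1 -63.1] x [-86.  94.]
90 107 y [-66.5 -64.9 -63.1] x [-85.  86.]
100 109 y [-66.2 -64.2 -62.4] x [-84.  87.]
110 105 y [-65.8 -63.9 -62.4] x [-83.  87.]
120 116 y [-65.3 -63.2 -61.9] x [-83.  88.]
130 134 y [-64.8 -62.9 -60.9] x [-83.  85.]
140 210 y [-69.7 -63.5 -61. ] x [-84.  87.]
150 60 y [-68.5 -64.9 -60.6] x [-77.  87.]
finger 189 [-11. -68. 140.] [ 12.  -1. 200.]
135 6 y [-31.6 -27.3 -23.1] x [-1.  9.]
145 32 y [-37.  -25.3 -19.8] x [-7. 10.]
155 27 y [-38.4 -26.6 -19.4] x [-5.  9.]
165 16 y [-37.6 -29.4 -22.6] x [ 5. 10.]
175 17 y [-58.3 -31.4 -20.8] x [ 9. 12.]
185 74 y [-62.7 -21.7  -5.8] x [-7. 11.]
195 17 y [-66.7 -19.   -4.7] x [-9. 11.]
wrist flap n 7113
70 294 y [-70.1 -66.8 -66.5] x [-94.  51.]
80 382 y [-68.7 -66.3 -35. ] x [-95.  94.]
90 294 y [-66.1 -65.9 -65.6] x [-85.  42.]
100 344 y [-65.7 -65.4 -65.1] x [-86.  36.]
110 390 y [-65.2 -64.9 -64.6] x [-86.  31.]
120 435 y [-64.7 -64.4 -64. ] x [-86.  25.]
130 510 y [-64.3 -63.9 -63.6] x [-86.  20.]
140 669 y [-63.8 -63.4 -35. ] x [-86.  13.]
150 3267 y [-70.2 -66.5 -62.9] x [-86.   5.]
finger 7213 [-16. -70. 144.] [ 11.  -0. 200.]
135 5 y [-40.5 -35.7 -33.7] x [-13. -12.]
145 205 y [-47.5 -35.1 -23.2] x [-13.  -8.]
155 314 y [-48.  -35.6 -22.6] x [-13.  -8.]
165 274 y [-47.9 -35.2 -22.7] x [-13.  -8.]
175 714 y [-51.8 -35.2 -18.5] x [-15.   7.]
185 2796 y [-66.  -37.2  -4.8] x [-15.   6.]
195 2905 y [-67.1 -32.4  -3. ] x [-14.   6.]
```

Run:
```python
import numpy as np,cv2
for n in("scene","wrist"):
    Q=np.load(n+"2.npy")*1e3; x,y,z=Q[...,0],Q[...,1],Q[...,2]
    m=(abs(x)<20)&(y>-57)&(y<-12)&(z>72)&(z<160)
    q=Q[m]; h,e=np.histogram(q[:,2],np.arange(72,162,4)); print(n,dict(zip(e.astype(int).tolist(),h.tolist())))
    for lo in range(72,160,8):
        k=m&(z>=lo)&(z<lo+8)
        if k.sum(): v,u=np.where(k); print(lo,k.sum(),"uv",np.median(u),np.median(v),"x",x[k].min().round(),x[k].max().round(),"y",y[k].min().round(),y[k].max().round())
```

```text
scene {72: 0, 76: 0, 80: 0, 84: 0, 88: 0, 92: 0, 96: 0, 100: 0, 104: 0, 108: 0, 112: 0, 116: 0, 120: 0, 124: 0, 128: 0, 132: 0, 136: 1, 140: 4, 144: 10, 148: 15, 152: 14, 156: 9}
136 5 uv 338.0 204.0 x 3.0 10.0 y -37.0 -23.0
144 25 uv 339.0 202.0 x -7.0 11.0 y -38.0 -19.0
152 23 uv 339.0 200.0 x -8.0 10.0 y -38.0 -19.0
wrist {72: 0, 76: 0, 80: 0, 84: 0, 88: 0, 92: 0, 96: 0, 100: 0, 104: 0, 108: 0, 112: 0, 116: 0, 120: 0, 124: 0, 128: 0, 132: 0, 136: 0, 140: 0, 144: 86, 148: 150, 152: 180, 156: 196}
144 236 uv 320.0 240.0 x -13.0 -8.0 y -49.0 -22.0
152 376 uv 321.0 249.0 x -13.0 -8.0 y -49.0 -22.0
```

View pics/raw_wrist2.png

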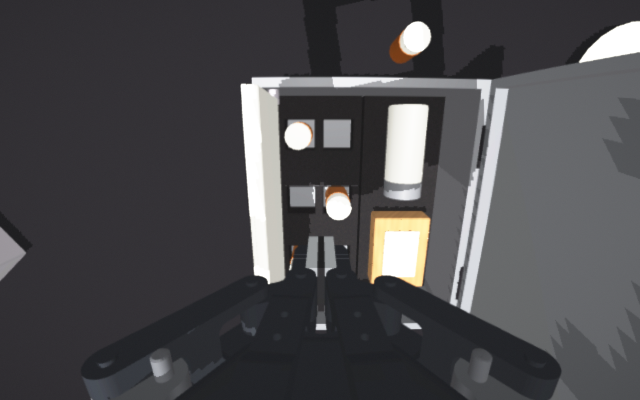

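Both views put the real fingertip about 24 mm higher than the reported TCP (about 0.142 against 0.118), so the tips went over the flap's edge. The vials look undisturbed. I'll allow for the offset, go back out over the flap, come down lower and push.

Request:
move_arm --plan '[[[0, 0, -0.26, 0, 0, 0, 1], [0, 0, -0.26, 0, 0, 0, 1], [0, -0.335, 0, 0, 0, 0, 1], [0, -0.335, 0, 0, 0, 0, 1], [0, 0, 0.3, 0, 0, 0, 1], [0, 0, 0.3, 0, 0, 0, 1], [0, 0.19, 0, 0, 0, 0, 1], [0, 0.087, 0.006, 0, 0, 0, 1], [0, 0.087, 0.006, 0, 0, 0, 1], [0, 0.087, 0.006, 0, 0, 0, 1]]]'

```text
time: 5.4
tool_pos: [0.5364, 0.0349, 0.1071]
tool_rot: [0.001, 0.094, 0.996, -0.0]
contact_force: [0.7, -1.1, -0.2]
gripper_width: -0.001
grasp_force: 0.6
```

```bash
cat >> h.py <<'E'
def look(n,x0,x1,y0,y1,z0,z1,bright=None,step=10):
    f=grab(n);Q=(cloud(f)-C)@YAW.T*1e3;g=f["pixels"].astype(int)
    m=(Q>[x0,y0,z0]).all(2)&(Q<[x1,y1,z1]).all(2)
    if bright: m&=g.min(2)>bright
    p=Q[m]
    for lo in range(z0,z1,step):
        q=p[(p[:,2]>=lo)&(p[:,2]<lo+step)]
        if len(q)>4: print(n,lo,len(q),"y",np.percentile(q[:,1],[5,50,95]).round(1),"x",np.percentile(q[:,0],[2,98]).round(0))
    return f
E
python3 -c "
from h import *; where()
look('wrist',-90,90,-110,40,62,170,110)
look('scene',-90,90,-110,40,62,170,110)"
```

```text
t 5.4 case mm [ -0.3 -61.5 107.1] F case [ 0.85 -0.95 -0.25] w -0.001
[[-1.0, -0.0, 0.001], [-0.0, 1.0, -0.0], [-0.001, -0.0, -1.0]] [-0.07 -0.07  1.91 -0.    1.3  -1.45]
wrist 62 324 y [-75.2 -72.5 -71.4] x [-89.  22.]
wrist 72 722 y [-75.2 -70.5 -68.4] x [-87.  13.]
wrist 82 1947 y [-80.1 -76.3 -65.3] x [-88.  14.]
wrist 92 806 y [-64.9 -63.2 -61.8] x [-86.  82.]
wrist 102 898 y [-61.2 -59.9 -58.2] x [-86.  74.]
wrist 112 945 y [-58.  -56.4 -54.8] x [-87.  -4.]
wrist 122 1132 y [-54.6 -52.9 -51.3] x [-87.  -6.]
wrist 132 1344 y [-62.4 -49.9 -48.4] x [-86.  -9.]
wrist 142 3709 y [-48.7 -44.9 -40.8] x [-87.   1.]
wrist 152 221 y [-67.7 -63.6 -55.4] x [-12. -11.]
wrist 162 199 y [-67.4 -63.  -55.7] x [-12.  -8.]
scene 72 65 y [-65.4 -61.6 -59.6] x [-82.  88.]
scene 82 87 y [-71.8 -58.7 -56.5] x [-80.  89.]
scene 92 90 y [-56.6 -54.8 -53. ] x [-77.  88.]
scene 102 88 y [-53.  -51.1 -49.3] x [-79.  86.]
scene 112 94 y [-49.3 -47.8 -45.6] x [-78.  88.]
scene 122 100 y [-45.7 -44.  -42.3] x [-80.  84.]
scene 132 107 y [-47.2 -40.8 -38.8] x [-76.  87.]
scene 142 266 y [-45.4 -41.2 -37.2] x [-83.  85.]
```

Request:
move_arm --plan '[[[0, 0.09, 0.025, 0, 0, 0, 1], [0, 0.063, 0.043, 0, 0, 0, 1], [0, 0.063, 0.043, 0, 0, 0, 1], [0, 0.048, 0.058, 0, 0, 0, 1], [0, 0.048, 0.058, 0, 0, 0, 1], [0, 0.033, 0.07, 0, 0, 0, 1], [0, 0.033, 0.07, 0, 0, 0, 1], [0, 0.01, 0.05, 0, 0, 0, 1], [0, 0.01, 0.05, 0, 0, 0, 1], [0, 0.01, 0.05, 0, 0, 0, 1]]]'

```text
time: 6.75
tool_pos: [0.545, 0.0822, 0.0467]
tool_rot: [-0.001, 0.094, 0.996, -0.001]
contact_force: [-16.5, -5.5, 35.7]
gripper_width: 0.002
grasp_force: 17.7
```

```bash
python3 -c "
from h import *; where()
f=look('wrist',-90,90,-70,40,50,110,130,5)
cv2.imwrite('pics/w3.png',f['pixels'])"
```

```text
t 6.75 case mm [ -0.8 -13.5  46.7] F case [-15.21  -8.52  35.7 ] w 0.002
[[-1.0, -0.001, -0.002], [-0.001, 1.0, -0.002], [0.002, -0.002, -1.0]] [ 0.02  0.04  1.91 -0.    1.19 -1.37]
wrist 50 1221 y [23.4 25.7 31. ] x [-84.  24.]
wrist 55 2565 y [28.3 33.7 39.3] x [-84. -23.]
wrist 65 11720 y [-66.  -29.5   7. ] x [-87.  14.]
wrist 70 16165 y [-66.1 -30.3  12.8] x [-87.  16.]
wrist 75 8 y [-24.5 -13.6  -7. ] x [-12.  -8.]
wrist 105 25 y [-17.4 -15.4 -10. ] x [-12.  -9.]
```

View pics/w3.png

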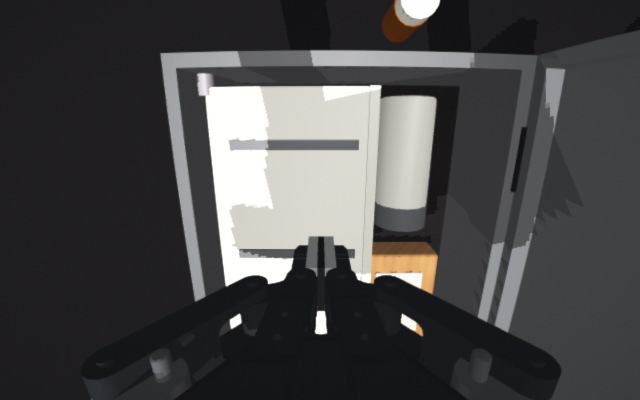

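The flap lies flat in the case at about (290,170), and the fingers are pressing it with 36 N. I'll lift off and check the angle.

Request:
move_arm --plan '[[[0, 0, -0.02, 0, 0, 0, 1], [0, 0, -0.2, 0, 0, 0, 1], [0, 0, -0.35, 0, 0, 0, 1], [0, 0, -0.35, 0, 0, 0, 1], [0, 0, -0.35, 0, 0, 0, 1], [0, 0, -0.35, 0, 0, 0, 1], [0, 0, -0.35, 0, 0, 0, 1], [0, 0, 0, 0, 0, 0, 1], [0, 0, 0, 0, 0, 0, 1], [0, 0, 0, 0, 0, 0, 1]]]'

```text
time: 8.05
tool_pos: [0.5442, 0.0829, 0.2785]
tool_rot: [-0.002, 0.094, 0.996, -0.0]
contact_force: [-0.4, -0.6, 0.4]
gripper_width: -0.002
grasp_force: 0.0
```

Run:
```python
from h import *
where()
f=grab("wrist");Q=(cloud(f)-C)@YAW.T*1e3;g=f["pixels"].astype(int)
m=(Q>[-85,-60,55]).all(2)&(Q<[85,10,100]).all(2)&(g.min(2)>130);p=Q[m]
print(len(p),np.polyfit(p[:,1],p[:,2],1),p[:,2].mean())
m=(Q>[-100,60,105]).all(2)&(Q<[100,130,240]).all(2);p=Q[m];print("lid",len(p),np.polyfit(p[:,2],p[:,1],1) if len(p)>50 else 0)
look('scene',-105,105,60,140,90,270,None,20)
```

```text
t 8.05 case mm [ -1.7 -13.  278.5] F case [-0.31 -0.65  0.38] w -0.002
[[-1.0, -0.0, -0.004], [-0.0, 1.0, -0.001], [0.004, -0.001, -1.0]] [ 0.02 -0.15  1.7   0.    1.6  -1.37]
6199 [-2.61460095e-04  7.02791261e+01] 70.28571805246753
lid 9914 [5.78716735e-02 8.27763674e+01]
scene 90 361 y [93.7 95.6 97.5] x [-94. 100.]
scene 110 386 y [94.8 96.9 98.7] x [-94. 100.]
scene 130 399 y [ 96.4  98.3 100.1] x [-95. 100.]
scene 150 426 y [ 97.4  99.6 101.2] x [-95. 100.]
scene 170 433 y [ 98.6 100.9 102.6] x [-94. 100.]
scene 190 480 y [100.  101.9 103.6] x [-95. 100.]
scene 210 488 y [101.2 103.2 104.7] x [-95. 100.]
scene 230 1095 y [ 87.3  99.9 105.1] x [-94.  98.]
scene 250 37 y [ 85.3  93.  105. ] x [-65.  67.]
```

The flap is flat: zero slope, face at 70 mm. The lid is still at about 1.63 rad. Now I'll go over the lid and down on its outer side.

Request:
move_arm --plan '[[[0, 0.34, 0, 0, 0, 0, 1], [0, 0.34, 0, 0, 0, 0, 1], [0, 0.34, 0, 0, 0, 0, 1], [0, 0.34, 0, 0, 0, 0, 1], [0, 0, 0.335, 0, 0, 0, 1], [0, 0, 0.335, 0, 0, 0, 1], [0, -0.225, 0, 0, 0, 0, 1], [0, -0.1, 0, 0, 0, 0, 1], [0, -0.1, 0, 0, 0, 0, 1], [0, -0.1, 0, 0, 0, 0, 1]]]'

```text
time: 9.4
tool_pos: [0.5641, 0.1812, 0.2011]
tool_rot: [0.0, 0.094, 0.996, 0.001]
contact_force: [0.9, 2.9, -1.3]
gripper_width: -0.002
grasp_force: 1.2
```

```bash
python3 -c "
from h import *; where()
f=look('scene',-105,105,0,140,90,270,None,20)
w=grab('wrist')
cv2.imwrite('pics/l1.png',np.hstack([cv2.resize(f['pixels'][120:300,250:450],(444,400)),cv2.resize(w['pixels'],(350,219)).copy() if 0 else cv2.resize(w['pixels'][:,170:520],(350,400))]))"
```

```text
t 9.4 case mm [ -0.7  87.3 201.1] F case [ 0.39  3.   -1.27] w -0.002
[[-1.0, -0.001, 0.001], [-0.001, 1.0, 0.001], [-0.001, 0.001, -1.0]] [ 0.18 -0.02  1.7   0.    1.46 -1.2 ]
scene 90 504 y [89.8 92.5 94.8] x [-95. 100.]
scene 110 537 y [87.3 89.8 92.1] x [-95.  99.]
scene 130 543 y [84.5 87.4 89.6] x [-94. 100.]
scene 150 593 y [81.8 84.7 87.3] x [-95. 100.]
scene 170 601 y [79.3 82.  84.2] x [-95. 100.]
scene 190 489 y [76.5 79.4 81.8] x [-95. 100.]
scene 210 456 y [73.1 76.4 79. ] x [-96. 100.]
scene 230 879 y [57.5 72.3 94.2] x [-96.  99.]
scene 250 75 y [ 67.8  89.9 101.8] x [-4. 66.]
```

View pics/l1.png

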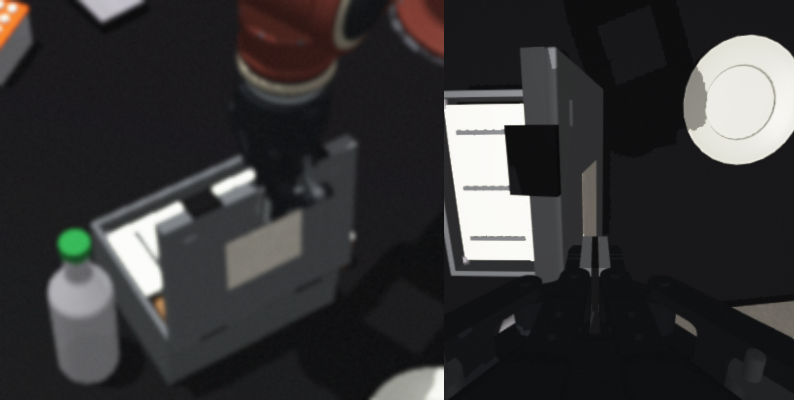

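The fingers (left crop, about (290,190)) are against the lid's outer face and the lid is turning in. The bottle and plate are untouched, so I'll follow the arc.

Request:
move_arm --plan '[[[0, -0.115, 0.033, 0, 0, 0, 1], [0, -0.095, 0.03, 0, 0, 0, 1], [0, -0.095, 0.03, 0, 0, 0, 1], [0, -0.095, 0.03, 0, 0, 0, 1], [0, -0.085, 0.05, 0, 0, 0, 1], [0, -0.085, 0.05, 0, 0, 0, 1], [0, -0.085, 0.05, 0, 0, 0, 1], [0, -0.068, 0.071, 0, 0, 0, 1], [0, -0.068, 0.071, 0, 0, 0, 1], [0, -0.068, 0.071, 0, 0, 0, 1]]]'

```text
time: 10.75
tool_pos: [0.5443, 0.0797, 0.1413]
tool_rot: [-0.0, 0.094, 0.996, 0.0]
contact_force: [1.1, 2.3, 0.2]
gripper_width: 0.004
grasp_force: 0.7
```

```bash
python3 -c "
from h import *; where()
look('scene',-105,105,-90,110,88,230,None,20)"
```

```text
t 10.75 case mm [ -1.  -16.1 141.3] F case [0.69 2.46 0.22] w 0.004
[[-1.0, -0.0, -0.0], [-0.0, 1.0, 0.0], [0.0, 0.0, -1.0]] [ 0.01 -0.07  1.85  0.    1.36 -1.37]
scene 88 935 y [66.1 77.5 86. ] x [-95.  99.]
scene 108 1624 y [35.4 51.9 68.2] x [-95.  99.]
scene 128 1637 y [ 1.9 18.5 35.1] x [-95.  99.]
scene 148 1375 y [-31.6 -12.5   2.2] x [-96. 100.]
scene 168 732 y [-51.3 -40.4  -8.9] x [-95.  99.]
scene 188 41 y [-25.7 -12.3  -1.5] x [ 5. 12.]
scene 208 130 y [-48.1  -1.3  19.9] x [-10.  15.]
scene 228 16 y [-51.5 -20.3  21. ] x [-2. 15.]
```

Request:
move_arm --plan '[[[0, -0.046, 0.083, 0, 0, 0, 1], [0, -0.046, 0.083, 0, 0, 0, 1], [0, -0.046, 0.083, 0, 0, 0, 1], [0, -0.02, 0.069, 0, 0, 0, 1], [0, -0.02, 0.069, 0, 0, 0, 1], [0, -0.02, 0.069, 0, 0, 0, 1], [0, -0.02, 0.05, 0, 0, 0, 1], [0, 0, 0.02, 0, 0, 0, 1], [0, 0, 0.01, 0, 0, 0, 1], [0, 0, 0, 0, 0, 0, 1]]]'

```text
time: 12.05
tool_pos: [0.5398, 0.0543, 0.0782]
tool_rot: [0.0, 0.094, 0.996, -0.0]
contact_force: [-0.7, -0.6, 2.7]
gripper_width: -0.004
grasp_force: 1.2
```

```bash
cat > lid.py <<'E'
from h import *
where()
f=grab("scene");Q=(cloud(f)-C)@YAW.T*1e3
m=(Q>[-90,-70,85]).all(2)&(Q<[90,70,125]).all(2);m&=(abs(Q[...,0])>20);p=Q[m]
k=np.polyfit(p[:,1],p[:,2],1);r=p[abs(np.polyval(k,p[:,1])-p[:,2])<5];print(len(p),np.polyfit(r[:,1],r[:,2],1))
E
python3 lid.py
```

```text
t 12.05 case mm [ -0.6 -41.8  78.2] F case [-0.55 -0.73  2.67] w -0.004
[[-1.0, -0.0, 0.0], [-0.0, 1.0, -0.0], [-0.0, -0.0, -1.0]] [-0.04 -0.02  1.92 -0.    1.25 -1.42]
3056 [-1.33599518e-03  9.90133373e+01]
```

Request:
move_arm --plan '[[[0, 0, 0.008, 0, 0, 0, 1], [0, 0, 0.008, 0, 0, 0, 1], [0, 0, 0.008, 0, 0, 0, 1], [0, 0, 0, 0, 0, 0, 1], [0, 0, 0, 0, 0, 0, 1], [0, 0, 0, 0, 0, 0, 1], [0, 0, 0, 0, 0, 0, 1], [0, 0, 0, 0, 0, 0, 1], [0, 0, 0, 0, 0, 0, 1], [0, 0, 0, 0, 0, 0, 1]]]'

```text
time: 13.35
tool_pos: [0.5399, 0.0543, 0.078]
tool_rot: [-0.0, 0.094, 0.996, -0.0]
contact_force: [-9.8, -1.8, 15.6]
gripper_width: 0.001
grasp_force: 8.2
```

```bash
python3 lid.py
```

```text
t 13.35 case mm [ -0.5 -41.8  78. ] F case [-9.25 -3.65 15.56] w 0.001
[[-1.0, -0.001, -0.0], [-0.001, 1.0, -0.001], [0.0, -0.001, -1.0]] [-0.04 -0.02  1.92 -0.    1.25 -1.42]
3029 [2.16606070e-03 9.89669577e+01]
```

The lid is against its stop: 16 N with no further motion, and the slope reads 0. I'll lift clear.

Request:
move_arm --plan '[[[0, 0, -0.02, 0, 0, 0, 1], [0, 0, -0.2, 0, 0, 0, 1], [0, 0, -0.35, 0, 0, 0, 1], [0, 0, -0.35, 0, 0, 0, 1], [0, 0, -0.35, 0, 0, 0, 1], [0, 0, -0.3, 0, 0, 0, 1], [0, 0, 0, 0, 0, 0, 1], [0, 0, 0, 0, 0, 0, 1], [0, 0, 0, 0, 0, 0, 1], [0, 0, 0, 0, 0, 0, 1]]]'

```text
time: 14.65
tool_pos: [0.5391, 0.0544, 0.2617]
tool_rot: [-0.001, 0.094, 0.996, -0.0]
contact_force: [-0.4, 0.2, 0.5]
gripper_width: 0.003
grasp_force: 0.0
```

```bash
python3 lid.py; python3 -c "
from h import *
cv2.imwrite('pics/end.png',grab('scene')['pixels'])"
```

```text
t 14.65 case mm [ -1.4 -41.9 261.7] F case [-0.43  0.14  0.5 ] w 0.003
[[-1.0, -0.0, -0.003], [-0.0, 1.0, -0.0], [0.003, -0.0, -1.0]] [-0.04 -0.17  1.74  0.    1.57 -1.42]
3186 [7.00462846e-04 9.90070280e+01]
```

View pics/end.png

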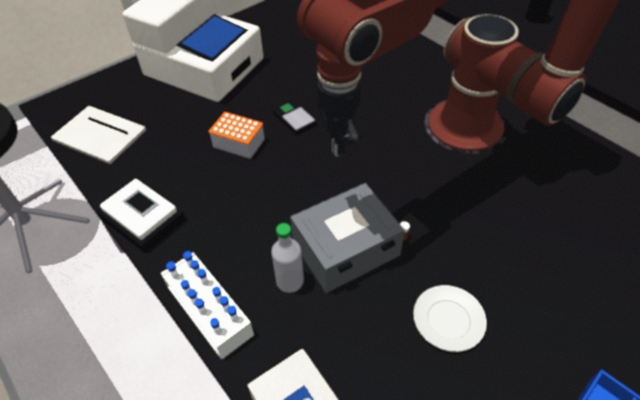

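The case is shut (about (350,235)), with the bottle (288,258), plate (450,318) and bench vial (404,228) undisturbed and the arm clear. I'm handing it in.

```bash
python3 -c "
from plant import manip
print(manip.job_done())"
```

```text
the job is handed in; nothing more can be done
None
```

The flap was folded flat first, then the lid was pressed fully shut, and the job was handed in at about 15 s with the arm clear and the other items visibly undisturbed; the first flap push passed over its edge because the real fingertips sit about 24 mm above the reported TCP, so I allowed for that and pushed again.

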